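# Unclip the calibration cover and reset the sunken trim knob

## Robot

A 6-joint arm with a two-finger parallel gripper is mounted at the origin on the work surface; the furniture and walls round the work are solid. World frame = base frame: x ahead of the robot, y to its left, z up, the work surface at z = 0. Lengths are in m, angles in rad, forces in N, time in s.
With the tool pointing down it reaches from about 0.3 to 0.775 m from the base axis. Payload 14.6 kg.
Tool frame: the origin (TCP) lies at the very end of the fingers, on their centre line; the grasp point (between the pads) lies 19 mm behind it; z points along the fingers, y is the line along which they close (so a half turn about z gives the same grasp; the last joint's range is limited). The gripper opens to 94 mm and grips with 3 to 60 N. Pads are 16 mm wide; open, the fingers measure 119 mm over their backs; the gripper's body (75 mm by 177 mm) begins 78 mm behind the grasp point.
Start: joints at [-1.264, 0.3, 1.521, -0, 1.321, -0.067], TCP at [0.201, -0.512, 0.205] pointing down, gripper open.
Joint ranges: [-3.03, 3.03], [-0.79, 2.21], [0.23, 2.52], [-1.04, 4.18], [0, 3.07], [-2.55, 2.55]. Speed limits (rad/s): [2.22, 2.22, 2.57, 3.14, 3.14, 3.14].

## Interface

Orientations are given as [roll, pitch, yaw] about the fixed x, y, z axes, in that order (R = Rz(yaw) Ry(pitch) Rx(roll)).
In Python, from station import ctrl gives the robot as it stands.
- The arm moves only by the tool move_arm, never from a script. Its argument "increments" is a list of rows, each a list of 7 numbers: the opening, from 0 (shut) to 1 (fully open), then the shift along the tool's x, y, z in units of 50 mm (1.0 is 50 mm), then the turn, a rotation vector about the tool's x, y, z in rad. In form: [[claw, tx, ty, tz, rx, ry, rz], ...]. A call has 1 to 20 rows; each row shifts and turns the commanded pose from where the row before left it, along the tool's axes as they then stand; what a row does not reach is not made up. A row lasts 1/10 s, in which the tool goes at most 50 mm and 8.59 degrees, less where a joint would pass 70% of its speed; a pose out of reach is approached as far as the arm can. A call is refused whole if a number of a shift passes 1 or a number of a turn 0.15, either way. A call with a gripper value outside its range is refused whole. The fingers move at their own pace and stop on an object; "force" is the grip in N (left out, the last holds). Time passes only in rows, so rows that do not move let the fingers close. It gives the time, the measured TCP pose, the force, the opening and the grip force at its end, in the units of the state.
- ctrl.get_obs(): the state, without advancing time (a new reading comes with each control period).
- ctrl.camera(name): name is "scene" or "top" or "wrist"; returns a dict with "color" (480x640x3 uint8, blue, green, red), "K" (3x3 intrinsics, pixels), "distortion" ([k1, k2, p1, p2, k3] as OpenCV has them; the pictures are not rectified), "pose" (4x4, takes a point from camera to world coordinates); the wrist camera has in their place "tool_from_camera" (4x4, takes a point from camera to tool coordinates, whose origin is the TCP and whose axes are the flange's). Camera axes: x right, y down, z forward; pixel columns grow to the right and rows downward; lengths in m; the calibration is good to about 2 mm. A picture is of the moment at which its call begins: read the wrist's pose just before it. There is no depth.
- ctrl.hand_in(): hands the job in; it is judged then, once.
Trained networks look in a picture, given as the dict that the camera call returned (one of the last four; its "shot" number tells which), for a name from the list of things; names that differ only in an ending like _2 or _b are one class to them, and where a whole thing is asked for, a point or a joint stands for the part that bears it (a point fixed in the world has none). Each returns a list of dicts, best first, with "conf" (0 to 1); they miss things now and then, are a little off and sometimes report something else, mostly with a low value. They report only what shows in the picture. A call takes as long as a camera call. They do not tell look-alikes from the thing itself.
- ctrl.cut_out(name, picture): "mask" (480x640 bool, what is visible of it) and "centre" ([row, column] in pixels, amid what is visible of it).
The state is a dict: "time_s": time; "qpos": joint angles; "joint_vel": joint speeds; "tau": joint torques, N m; "ee_pos": TCP position; "eef_rot": TCP orientation; "force": force on the tool from outside, world axes, zero at the start; "moment": the same for the moment, N m; "grip_width": finger opening in m; "grip_force": force on a finger pad.
Only numpy, scipy, OpenCV 4.12 (cv2) and the standard library are available. Lean on these libraries where they do the work, as an engineer would, in place of code of your own. Each camera call takes 0.05 s, during which the arm holds its last target. There are 200 camera calls.

## Task

The offset of the detector amplifier has drifted. Squeeze the two snap tabs of its calibration cover together to unclip it, lift the cover off and set it down (do not drop it) right way up on the bench beside the amplifier; it stays off for the warm-up check. Then turn the small knob sunk in the open bay until its pointer is back on the long index mark, leave it there, and leave the pen, the vial and the coaxial tee where they lie.

Things in the scene. Friction and masses are not known exactly. Their poses are not given: they have to be found in the camera images.
- amplifier: Detector amplifier: low grey box fixed to the bench, 156 (x, depth) x 232 (y, width) x 70 mm high, black bumpers at its y ends 2 mm higher. Origin: centre of its underside, on the bench. x points from its front (coaxial sockets, toggle) to its rear, y to its left. Top panel: display and keys left, closed calibration bay right; nothing beside the cover stands over 3 mm high.
- bay_mouth (a point): Centre of the bay's square mouth, at the panel's top face, 70 mm above the bench, 50 mm to the right (-y) of the amplifier's centre; axes as the amplifier's. Mouth 68 x 68 mm in a panel 3 mm thick; the bay below is 80 x 80 mm, its floor 34 mm below the panel's top. The bench to the right (-y) of the amplifier is clear for about 15 cm.
- cover: Loose grey clip-on cover, 70 to 110 g: plate 78 x 78 x 3 mm over a square skirt 65 x 65 mm, 28 mm deep, which sits in the bay with 1.5 mm play. Origin: centre of the skirt's lower edge, z up; plate top 31 mm, tab ends 59 mm above it. Clipped on, the origin is 42 mm above the bench, axes as the amplifier's. On the bench it stands on its skirt, origin at z = 0.
- tab_grip (a point): On the cover, midway between the finger pads of its two tabs, 46 mm above the cover's origin; axes as the cover's. The pads face +y and -y, are 24 mm wide (x) and span 33 to 59 mm above the cover's origin. At rest they lean out like a V: 42 mm over the outer faces at the foot, 55 mm at the top. Squeezed home they are upright and parallel, 28 mm over the outer faces.
- tab_left (a joint): Spring tab at the cover's +y edge: 0 at rest, 0.24 rad squeezed inward to its stop. Its hook catches 3 mm under the mouth's edge and is free from about 0.20. At mid-pad it takes 2.5 N to start and 8 N fully in; it springs back. Only with both tabs squeezed fully together does the cover lift, straight up.
- tab_right (a joint): The same for the spring tab at the cover's -y edge.
- trim_knob (a joint): Trim knob's angle in rad: 0 = pointer on the long index mark of the dial plate on the bay's floor, which is towards the amplifier's rear (+x); positive = counter-clockwise from above. Starts between 0.5 and 1.3; stops at -1.7 and 1.7; light friction (0.02 N m), stays where left. Short ticks every 15 degrees.
- trim_grip (a point): On the knob's axis, mid bay, 50 mm above the bench (14 mm above the bay's floor), the height to grip; axes as the amplifier's, does not turn. Black bar 10 mm thick, 21 mm long, along its pointer (a white line and nose at one end), from 6.5 to 22.5 mm above the floor, on a foot 22 mm across. Top 11 mm below the panel; the mouth leaves 29 mm each side, so enter with fingers nearly closed.
- pen: Black pen, 145 mm long, lying on the bench before the amplifier; leave it alone. Origin: centre of its underside.
- vial: Brown vial with black cap, 25 mm across, 53 mm tall, standing left of the amplifier; leave it alone. Origin: centre of its underside.
- bnc_tee: Metal coaxial tee adaptor, 31 x 42 x 14 mm, lying left of the amplifier; leave it alone. Origin: on its underside.
There are look-alikes about, which are no part of the job. What is shaped like the cover but green or turquoise is not meant.

How it is judged:
By the outcome, as a careful person would: the job done as asked, in the order asked, and still so for the second after the job is handed in, with the robot touching nothing.
It also fails if it takes over 48 s, if anything falls off the work surface, if the arm or the gripper's body presses on something with over 40 N, if the wrist force passes 120 N, or if a joint passes its speed limit or range.

## Working session

There is one attempt and no reset: what is moved stays moved. The work goes in short steps, Python scripts to look and compute and a tool call to move; the robot and the scene stay as the last step left them, time stands still between calls to the robot, and variables do not carry over. Pictures are saved under pics/ and viewed, at most 10 in all, crops included, and the job is handed in when it is done.

Besides the shell and the picture viewer there is one more tool, called after "Request:" by a JSON object that holds its "api" and its "payload". move_arm: Moves the arm, as the interface text tells. Its arguments: {"type":"object","properties":{"increments":{"type":"array","items":{"type":"array","items":{"type":"number"}}},"force":{"type":"number"}},"required":["increments"]}

```bash
ls; mkdir -p pics; python3 - <<'E'
from station import ctrl
import cv2,numpy as np
o=ctrl.get_obs();print(o['time_s'],o['ee_pos'],o['eef_rot'],o['grip_width'])
ims=[]
for n in ['scene','top']:
    p=ctrl.camera(n);cv2.imwrite(f'pics/{n}0.png',p['color'])
    print(n,p['K'].tolist() if hasattr(p['K'],'tolist') else p['K'],p['distortion'],np.round(p['pose'],3).tolist())
    for t in ['amplifier','cover','pen','vial','bnc_tee']:
        print(t,[(round(d['conf'],2),np.round(d['centre']).tolist(),int(d['mask'].sum())) for d in ctrl.cut_out(t,p)])
E
```

```text
pics
0.0 [ 0.2007562  -0.51174588  0.20487812] [-3.14038616e+00 -6.55380519e-05  3.73874604e-01] 0.0940116998383116
scene [[541.8555074651548, 0.0, 328.6885167425036], [0.0, 541.8555074651548, 233.8896387554476], [0.0, 0.0, 1.0]] [-0.08160428  0.          0.          0.          0.        ] [[-0.787, -0.38, 0.487, 0.026], [-0.617, 0.493, -0.613, 0.586], [-0.007, -0.782, -0.623, 0.679], [0.0, 0.0, 0.0, 1.0]]
amplifier [(0.73, [266.0, 250.0], 10039), (0.22, [237.0, 267.0], 139)]
cover [(0.96, [252.0, 397.0], 1667), (0.84, [234.0, 461.0], 271), (0.8, [186.0, 372.0], 1159), (0.79, [238.0, 279.0], 1251)]
pen [(0.69, [324.0, 278.0], 336), (0.32, [270.0, 252.0], 10212)]
vial [(0.87, [296.0, 172.0], 382)]
bnc_tee [(0.82, [319.0, 191.0], 250)]
top [[566.9420051382689, 0.0, 310.88161641769375], [0.0, 566.9420051382689, 243.10840291647057], [0.0, 0.0, 1.0]] [-0.10527913  0.          0.          0.          0.        ] [[-0.01, -0.988, 0.152, 0.334], [-1.0, 0.009, -0.002, 0.008], [0.001, -0.152, -0.988, 1.079], [0.0, 0.0, 0.0, 1.0]]
amplifier [(0.76, [196.0, 254.0], 9209), (0.68, [199.0, 290.0], 1767)]
cover [(0.98, [289.0, 372.0], 1757), (0.95, [203.0, 288.0], 1756), (0.76, [202.0, 447.0], 1665), (0.74, [340.0, 437.0], 1808)]
pen [(0.64, [257.0, 228.0], 311)]
vial [(0.66, [165.0, 192.0], 237)]
bnc_tee [(0.74, [201.0, 182.0], 196)]
```

View pics/scene0.png

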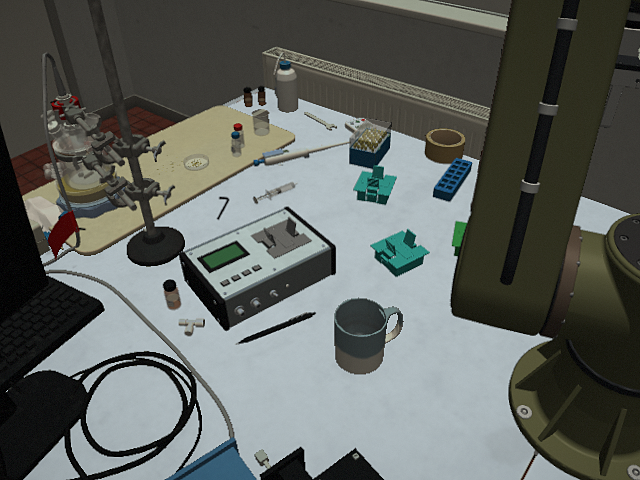

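View pics/top0.png

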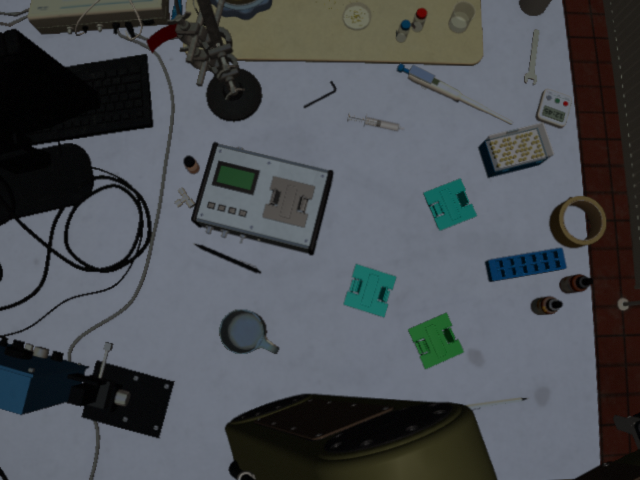

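The two pictures show four cover-like things. In the top view they are grey on the amplifier (288,203), turquoise (372,289), turquoise (447,202) and green (437,340). I choose the grey one clipped in the amplifier. In the scene view it is at (279,238).

```bash
cat > h.py <<'E'
from station import ctrl
import cv2,numpy as np
from scipy.spatial.transform import Rotation as R
def ray(px,pic,pose,z):
    "pixels (col,row) -> world points on plane z"
    u=cv2.undistortPoints(np.array(px,float).reshape(-1,1,2),np.array(pic['K']),np.array(pic['distortion'])).reshape(-1,2)
    d=np.c_[u,np.ones(len(u))]@pose[:3,:3].T
    return pose[:3,3]+d*((z-pose[2,3])/d[:,2])[:,None]
def proj(P,pic,pose):
    T=np.linalg.inv(pose);r=cv2.Rodrigues(T[:3,:3])[0]
    return cv2.projectPoints(np.array(P,float),r,T[:3,3],np.array(pic['K']),np.array(pic['distortion']))[0].reshape(-1,2)
def tool():
    o=ctrl.get_obs();T=np.eye(4);T[:3,:3]=R.from_euler('xyz',o['eef_rot']).as_matrix();T[:3,3]=o['ee_pos'];return T
def delta(T,pos,yaw):
    "increments (tool axes) from T to pos, pointing down with yaw"
    G=R.from_euler('xyz',[np.pi,0,yaw]).as_matrix()
    return np.round(T[:3,:3].T@(np.array(pos)-T[:3,3])/.05,3), np.round(R.from_matrix(T[:3,:3].T@G).as_rotvec(),4)
E
python3 - <<'E'
from h import *
p=ctrl.camera('top');P=np.array(p['pose'])
m=ctrl.cut_out('amplifier',p)[0]['mask'].astype(np.uint8)
for d in ctrl.cut_out('cover',p):
    print(np.round(d['centre']),ray([d['centre'][::-1]],p,P,.075).round(3))
    c=max(cv2.findContours(d['mask'].astype(np.uint8),0,2)[0],key=cv2.contourArea).reshape(-1,2)
    w=ray(c,p,P,.073)[:,:2]
    print(cv2.minAreaRect((w*1000).astype(np.float32)), p['color'][d['mask']].mean(0).round())
m|=0
c=np.vstack([x.reshape(-1,2) for x in cv2.findContours(m,0,2)[0] if len(x)>30])
w=ray(c,p,P,.071)[:,:2];print('amp',cv2.minAreaRect((w*1000).astype(np.float32)))
# scene view of the grey cover
s=ctrl.camera('scene')
cv2.imwrite('pics/crop1.png',cv2.resize(np.hstack([p['color'][130:270,170:350],s['color'][190:330,170:350]]),None,fx=2.2,fy=2.2,interpolation=2))
q=ctrl.camera('wrist');print(np.round(q['tool_from_camera'],3).tolist(),q['K'][0])
E
```

```text
[201. 291.] [[0.566 0.041 0.075]]
((565.921630859375, 46.104373931884766), (78.20071411132812, 79.71823120117188), 75.07511901855469) [67. 69. 71.]
[290. 369.] [[ 0.402 -0.097  0.075]]
((402.59295654296875, -97.1759033203125), (76.8022689819336, 75.62651062011719), 71.34654235839844) [92. 99. 26.]
[202. 449.] [[ 0.561 -0.247  0.075]]
((558.7182006835938, -249.23898315429688), (79.49826049804688, 78.95069885253906), 20.15167999267578) [85. 91. 21.]
[341. 437.] [[ 0.312 -0.215  0.075]]
((313.0521240234375, -213.30227661132812), (76.17286682128906, 77.97732543945312), 22.306278228759766) [43. 89. 33.]
[196. 253.] [[0.576 0.11  0.075]]
((570.57666015625, 95.37527465820312), (234.5253448486328, 171.6830291748047), 74.67914581298828) [85. 82. 75.]
amp ((572.4713134765625, 96.04556274414062), (236.00746154785156, 167.47787475585938), 75.65916442871094)
[[-0.0, -0.968, -0.252, 0.074], [1.0, -0.0, 0.0, -0.001], [-0.0, -0.252, 0.968, -0.179], [0.0, 0.0, 0.0, 1.0]] [357.83189154   0.         328.24097164]
```

View pics/crop1.png

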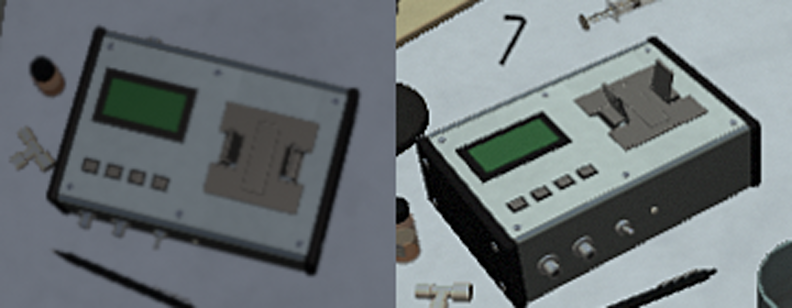

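The crop confirms the grey cover, clipped in the bay to the right of the display. The amplifier's yaw is about -0.26. I'll turn the tool first, then move over the bay for a wrist view.

Request:
{"api": "move_arm", "payload": {"increments": [[0.9,0,0,0,0,0,0.126],[0.9,0,0,0,0,0,0.126],[0.9,0,0,0,0,0,0.126],[0.9,0,0,0,0,0,0.126],[0.9,0,0,0,0,0,0.126]]}}

```text
time_s: 1.35
ee_pos: [0.2008, -0.512, 0.2054]
eef_rot: [-3.142, 0.0, -0.261]
force: [0.1, 0.2, -0.6]
grip_width: 0.0845
grip_force: 0.0
```

```bash
python3 -c "
from h import *
T=tool();print(T.round(3),delta(T,[.568,.044,.185],-.262))"
```

```text
[[ 0.966 -0.258 -0.     0.201]
 [-0.258 -0.966  0.    -0.512]
 [-0.    -0.    -1.     0.205]
 [ 0.     0.     0.     1.   ]] (array([  4.22 , -12.64 ,   0.409]), array([-0.0001,  0.    ,  0.0006]))
```

Request:
{"api": "move_arm", "payload": {"increments": [[0.9,0.22,-0.67,0.02,0,0,0],[0.9,0.22,-0.67,0.02,0,0,0],[0.9,0.22,-0.67,0.02,0,0,0],[0.9,0.22,-0.67,0.02,0,0,0],[0.9,0.22,-0.67,0.02,0,0,0],[0.9,0.22,-0.67,0.02,0,0,0],[0.9,0.22,-0.67,0.02,0,0,0],[0.9,0.22,-0.67,0.02,0,0,0],[0.9,0.22,-0.67,0.02,0,0,0],[0.9,0.22,-0.67,0.02,0,0,0],[0.9,0.22,-0.67,0.02,0,0,0],[0.9,0.22,-0.67,0.02,0,0,0],[0.9,0.22,-0.67,0.02,0,0,0],[0.9,0.22,-0.67,0.02,0,0,0],[0.9,0.22,-0.67,0.02,0,0,0],[0.9,0.22,-0.67,0.02,0,0,0],[0.9,0.22,-0.67,0.02,0,0,0],[0.9,0.22,-0.67,0.02,0,0,0],[0.9,0.22,-0.67,0.02,0,0,0],[0.9,0,0,0,0,0,0]]}}

```text
time_s: 3.35
ee_pos: [0.5653, 0.0536, 0.1858]
eef_rot: [-3.141, 0.0, -0.253]
force: [-0.6, -0.8, 0.1]
grip_width: 0.0846
grip_force: 0.0
```

```bash
python3 - <<'E'
from h import *
T=tool();q=ctrl.camera('wrist');P=T@np.array(q['tool_from_camera'])
im=q['color'];cv2.imwrite('pics/w1.png',im);np.savez('w1.npz',im=im,P=P)
print(q['K'],q['distortion'])
for n in ['cover','amplifier']:
  for d in ctrl.cut_out(n,q):
    m=d['mask'].astype(np.uint8)
    c=max(cv2.findContours(m,0,2)[0],key=cv2.contourArea).reshape(-1,2)
    w=ray(c,q,P,.073)[:,:2]
    print(n,d['conf'],np.round(d['centre']),m.sum(),cv2.minAreaRect((w*1000).astype(np.float32)))
E
```

```text
[[357.83189154   0.         328.24097164]
 [  0.         357.83189154 241.32694789]
 [  0.           0.           1.        ]] [-0.05459659  0.          0.          0.          0.        ]
cover 0.96 [149. 621.] 3618 ((570.863037109375, -202.32191467285156), (72.98253631591797, 53.941898345947266), 20.277318954467773)
cover 0.83 [312. 502.] 2617 ((458.9529113769531, -83.9322280883789), (69.88119506835938, 67.23775482177734), 30.11948013305664)
cover 0.65 [238. 366.] 592 ((554.4642944335938, 24.480785369873047), (15.216007232666016, 32.375267028808594), 76.6724853515625)
cover 0.6 [237. 338.] 8391 ((564.1275634765625, 48.812286376953125), (80.89156341552734, 80.83855438232422), 75.47159576416016)
amplifier 0.72 [222. 258.] 36784 ((582.385498046875, 95.54678344726562), (229.90879821777344, 163.08383178710938), 75.64957427978516)
```

View pics/w1.png

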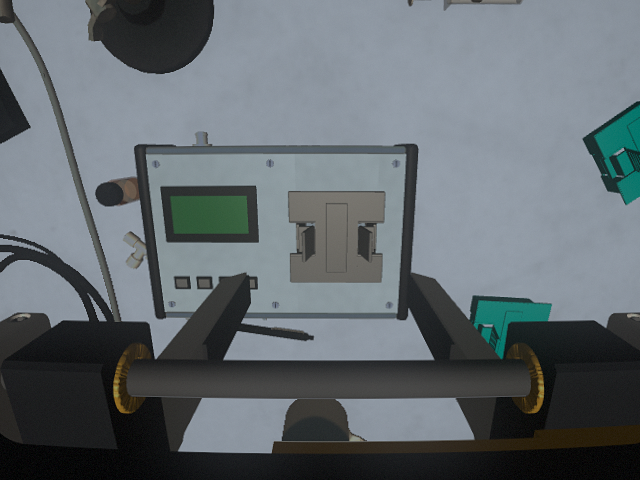

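The wrist view shows the grey cover's plate with corners at about (288,191), (385,191), (382,282) and (290,282). The tabs are at (307,241) and (366,241), left and right in the image, and the vial, tee and pen are well clear.

```bash
python3 - <<'E'
from h import *
q={'K':np.array([[357.83189154,0,328.24097164],[0,357.83189154,241.32694789],[0,0,1]]),'distortion':np.array([-0.05459659,0,0,0,0])}
f=np.load('w1.npz');P=f['P'];g=cv2.cvtColor(f['im'],cv2.COLOR_BGR2GRAY)
c=np.array([[288,191],[385,191],[382,282],[290,282]],np.float32).reshape(-1,1,2)
c=cv2.cornerSubPix(g,c,(4,4),(-1,-1),(3,50,.01)).reshape(-1,2)
w=ray(c,q,P,.0730);print(c.round(1).tolist(),w.round(4).tolist(),'centre',w.mean(0).round(4))
e=lambda a,b:np.arctan2(*(w[b]-w[a])[[1,0]])
print('x-yaw',e(3,0),e(2,1),'y-yaw',e(1,0)-np.pi/2,e(2,3)-np.pi/2,[np.linalg.norm(w[i]-w[i-1]).round(4) for i in range(4)])
s=cv2.cornerSubPix(g,np.array([[156,163],[396,163],[388,305],[172,304]],np.float32).reshape(-1,1,2),(3,3),(-1,-1),(3,50,.01)).reshape(-1,2)
w=ray(s,q,P,.0705);print('screws',s.round(1).tolist(),w.round(4).tolist(),w.mean(0),e(3,0),e(2,1),e(1,0)-np.pi/2,e(2,3)-np.pi/2)
E
```

```text
[[287.6000061035156, 190.60000610351562], [384.5, 190.89999389648438], [380.79998779296875, 282.1000061035156], [289.5, 281.6000061035156]] [[0.6128, 0.0774, 0.073], [0.5927, 0.001, 0.073], [0.516, 0.021, 0.073], [0.5365, 0.0978, 0.073]] centre [0.5645 0.0493 0.073 ]
x-yaw -0.261437406994601 -0.25456946031193955 y-yaw -0.2565142557943847 -0.2602928283431254 [np.float64(0.079), np.float64(0.079), np.float64(0.0793), np.float64(0.0795)]
screws [[156.0, 163.0], [396.0, 163.0], [388.0, 305.0], [172.0, 304.0]] [[0.6619, 0.176, 0.0705], [0.6121, -0.0132, 0.0705], [0.4919, 0.0192, 0.0705], [0.5412, 0.2077, 0.0705]] [0.57675492 0.09743164 0.0705    ] -0.2571162943562118 -0.26374857269744423 -0.2571746994031161 -0.2554030595147705
```

```bash
python3 -c "
from h import *
T=tool();print(delta(T,[.5645,.0493,.077],-.258))"
```

```text
(array([0.016, 0.019, 2.186]), array([0.0003, 0.0004, 0.002 ]))
```

```bash
python3 - <<'E'
from h import *
T=tool();q=ctrl.camera('wrist');P=T@np.array(q['tool_from_camera'])
g=cv2.cvtColor(q['color'],cv2.COLOR_BGR2GRAY)
w0=[[0.6128,0.0774,.073],[0.5927,0.001,.073],[0.516,0.021,.073],[0.5365,0.0978,.073]]
c=proj(w0,q,P).astype(np.float32).reshape(-1,1,2)
c2=cv2.cornerSubPix(g,c.copy(),(5,5),(-1,-1),(3,50,.01)).reshape(-1,2)
w=ray(c2,q,P,.073);print((c2-c.reshape(-1,2)).round(1).tolist(),w.mean(0),T[:3,3])
print(delta(T,[*w.mean(0)[:2],.077],-.258))
E
```

```text
[[0.20000000298023224, 0.20000000298023224], [0.30000001192092896, -0.10000000149011612], [-0.30000001192092896, 0.30000001192092896], [0.800000011920929, 0.5]] [0.56423965 0.04914784 0.073     ] [0.56403057 0.0504399  0.18629582]
(array([0.011, 0.023, 2.186]), array([0.0003, 0.0004, 0.002 ]))
```

Request:
{"api": "move_arm", "payload": {"increments": [[0.85,0.01,0.02,0.4,0,0,0],[0.85,0,0,0.5,0,0,0],[0.85,0,0,0.5,0,0,0],[0.85,0,0,0.4,0,0,0],[0.85,0,0,0.25,0,0,0],[0.85,0,0,0.1,0,0,0],[0.7,0,0,0.02,0,0,0],[0.7,0,0,0,0,0,0]], "force": 20}}

```text
time_s: 4.35
ee_pos: [0.5649, 0.0495, 0.0788]
eef_rot: [-3.141, -0.001, -0.256]
force: [-0.2, 0.6, 0.4]
grip_width: 0.0679
grip_force: 0.0
```

Request:
{"api": "move_arm", "payload": {"increments": [[0.1,0,0,0,0,0,0],[0.1,0,0,0,0,0,0],[0.1,0,0,0,0,0,0],[0.1,0,0,0,0,0,0],[0.1,0,0,0,0,0,0],[0.1,0,0,0,0,0,0],[0.1,0,0,0,0,0,0],[0.1,0,0,0,0,0,0]], "force": 20}}

```text
time_s: 5.15
ee_pos: [0.5641, 0.0491, 0.0775]
eef_rot: [3.14, 0.001, -0.256]
force: [-1.0, -5.2, -3.5]
grip_width: 0.0277
grip_force: 20.0
```

Both tabs are squeezed home at 27.7 mm. Lifting straight up.

Request:
{"api": "move_arm", "payload": {"increments": [[0.1,0,0,-0.05,0,0,0],[0.1,0,0,-0.1,0,0,0],[0.1,0,0,-0.15,0,0,0],[0.1,0,0,-0.2,0,0,0],[0.1,0,0,-0.3,0,0,0],[0.1,0,0,-0.3,0,0,0],[0.1,0,0,-0.3,0,0,0],[0.1,0,0,-0.2,0,0,0],[0.1,0,0,0,0,0,0]]}}

```text
time_s: 6.05
ee_pos: [0.5652, 0.05, 0.1597]
eef_rot: [-3.14, -0.003, -0.256]
force: [0.3, 1.0, -1.4]
grip_width: 0.0275
grip_force: 20.0
```

```bash
python3 - <<'E'
from h import *
o=ctrl.get_obs();print(o['force'],o['grip_width'],o['ee_pos'])
s=ctrl.camera('scene');cv2.imwrite('pics/s2.png',cv2.resize(s['color'][120:340,150:470],None,fx=2,fy=2))
T=tool()
y=np.array([np.sin(.258),np.cos(.258)])
b=np.array([.5643,.0492]);t=b-.138*y;print(t,delta(T,[*t,T[2,3]],-.258), )
E
```

```text
[ 0.26014451  1.00395743 -1.40219012] 0.027534399454375063 [0.56523594 0.04995465 0.15966573]
[ 0.52908968 -0.0842325 ] (array([-1.100e-02,  2.775e+00, -2.000e-03]), array([-0.0007, -0.0011,  0.0019]))
```

View pics/s2.png

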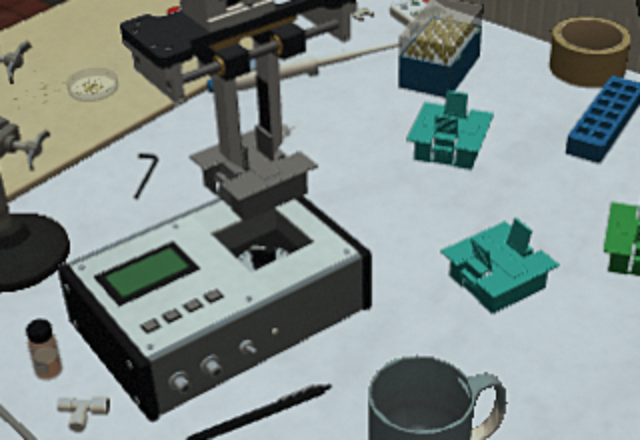

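The cover is out and level at (255,180) in this crop, and the bay is open. I'll carry it to the right of the amplifier and lower it.

Request:
{"api": "move_arm", "payload": {"increments": [[0.1,0,0.2,0,0,0,0],[0.1,0,0.35,0,0,0,0],[0.1,0,0.45,0,0,0,0],[0.1,0,0.5,0,0,0,0],[0.1,0,0.5,0,0,0,0],[0.1,0,0.4,0,0,0,0],[0.1,0,0.25,0,0,0,0],[0.1,0,0.12,0.1,0,0,0],[0.1,0,0,0.3,0,0,0],[0.1,0,0,0.4,0,0,0],[0.1,0,0,0.4,0,0,0],[0.1,0,0,0.4,0,0,0],[0.1,0,0,0.3,0,0,0],[0.1,0,0,0.2,0,0,0],[0.1,0,0,0.1,0,0,0],[0.1,0,0,0.05,0,0,0],[0.1,0,0,0,0,0,0]]}}

```text
time_s: 7.8
ee_pos: [0.5296, -0.0843, 0.0456]
eef_rot: [-3.142, -0.0, -0.256]
force: [0.3, -0.3, -0.7]
grip_width: 0.0275
grip_force: 20.0
```

Request:
{"api": "move_arm", "payload": {"increments": [[0.1,0,0,0.08,0,0,0],[0.1,0,0,0.04,0,0,0],[0.1,0,0,0.03,0,0,0],[0.1,0,0,0.02,0,0,0],[0.1,0,0,0.0,0,0,0]]}}

```text
time_s: 8.3
ee_pos: [0.5294, -0.0843, 0.0369]
eef_rot: [3.142, 0.0, -0.256]
force: [0.6, -0.5, -0.5]
grip_width: 0.0274
grip_force: 20.0
```

Request:
{"api": "move_arm", "payload": {"increments": [[0.1,0,0,0.02,0,0,0],[0.1,0,0,0.02,0,0,0],[0.1,0,0,0,0,0,0]]}}

```text
time_s: 8.6
ee_pos: [0.5294, -0.0843, 0.0348]
eef_rot: [3.142, 0.0, -0.256]
force: [-0.7, 0.2, -0.3]
grip_width: 0.0272
grip_force: 20.0
```

Request:
{"api": "move_arm", "payload": {"increments": [[0.1,0,0,0.02,0,0,0],[0.1,0,0,0.02,0,0,0],[0.1,0,0,0,0,0,0]]}}

```text
time_s: 8.9
ee_pos: [0.5297, -0.0844, 0.0344]
eef_rot: [3.142, -0.001, -0.256]
force: [-7.9, 1.1, 18.5]
grip_width: 0.0269
grip_force: 20.1
```

Contact: the skirt is on the bench. I'll ease off 1.5 mm and open.

Request:
{"api": "move_arm", "payload": {"increments": [[0.1,0,0,-0.03,0,0,0],[0.1,0,0,0,0,0,0],[0.4,0,0,0,0,0,0],[0.5,0,0,0,0,0,0],[0.6,0,0,0,0,0,0],[0.75,0,0,0,0,0,0],[0.75,0,0,0,0,0,0],[0.75,0,0,0,0,0,0]]}}

```text
time_s: 9.7
ee_pos: [0.5292, -0.0843, 0.0341]
eef_rot: [3.142, 0.001, -0.256]
force: [-0.0, 0.1, 0.5]
grip_width: 0.0695
grip_force: 0.0
```

Request:
{"api": "move_arm", "payload": {"increments": [[0.75,0,0,-0.1,0,0,0],[0.75,0,0,-0.4,0,0,0],[0.75,0,0,-0.6,0,0,0],[0.75,0,0,-0.8,0,0,0],[0.75,0,0,-0.7,0,0,0],[0.75,0,0,-0.5,0,0,0],[0.3,0,-0.3,0,0,0,0],[0.3,0,-0.5,0,0,0,0],[0.3,0,-0.5,0,0,0,0],[0.3,0,-0.5,0,0,0,0],[0.3,0,-0.5,0,0,0,0],[0.3,0,-0.4,0,0,0,0],[0.3,0,-0.1,0,0,0,0],[0.3,0,0,0,0,0,0],[0.3,0,0,0,0,0,0]]}}

```text
time_s: 11.2
ee_pos: [0.5647, 0.0505, 0.1891]
eef_rot: [3.141, 0.001, -0.257]
force: [0.0, -0.4, -0.3]
grip_width: 0.0282
grip_force: 0.0
```

```bash
python3 - <<'E'
from h import *
T=tool();q=ctrl.camera('wrist');P=T@np.array(q['tool_from_camera'])
print(T[:3,3]);np.savez('w2.npz',im=q['color'],P=P)
for d in ctrl.cut_out('trim_knob',q):print(d['conf'],d['centre'],d['mask'].sum())
# rectified view of the plane of the knob's top (z=.0585), 0.1 mm... 5 px/mm, x amp up, y amp left
c,s=np.cos(.258),np.sin(.258);b=np.array([.5643,.0492])
g=np.arange(-40,40,.16)*1e-3
X,Y=np.meshgrid(-g,-g,indexing='ij')
def rect(z):
    W=np.stack([b[0]+c*X+s*Y,b[1]-s*X+c*Y,np.full(X.shape,z)],-1).reshape(-1,3)
    m=proj(W,q,P).astype(np.float32).reshape(*X.shape,2);return cv2.remap(q['color'],m,None,cv2.INTER_CUBIC)
im=np.hstack([rect(.0585)[:,50:450],rect(.036)[:,50:450]]);cv2.imwrite('pics/r2.png',im)
s2=ctrl.camera('scene')
for d in ctrl.cut_out('cover',s2):print('cover',d['conf'],d['centre'])
E
```

```text
[0.56466374 0.05052664 0.18912369]
0.75 [226.1, 335.1] 440
cover 0.86 [186.2, 374.9]
cover 0.69 [238.9, 475.1]
cover 0.65 [231.4, 341.6]
cover 0.62 [252.8, 398.3]
```

View pics/r2.png

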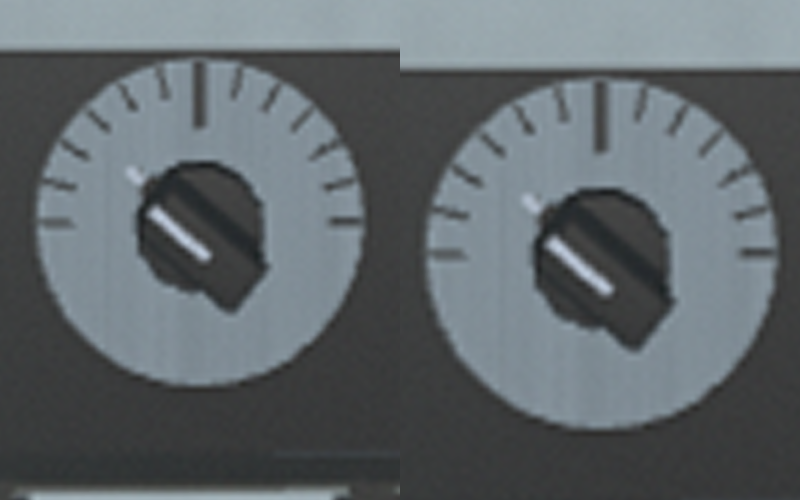

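The rectified view shows the pointer's white line from (208,260) to (152,208), about 47° counter-clockwise from the long mark, which is at the top. The dial is centred within 1 mm of my estimate. I'll turn the tool by the same angle.

Request:
{"api": "move_arm", "payload": {"increments": [[0.26,0,0,0,0,0,-0.137],[0.26,0,0,0,0,0,-0.137],[0.26,0,0,0,0,0,-0.137],[0.26,0,0,0,0,0,-0.137],[0.26,0,0,0,0,0,-0.137],[0.26,0,0,0,0,0,-0.137],[0.26,0,0,0,0,0,0],[0.26,0,0,0,0,0,0]]}}

```text
time_s: 12.2
ee_pos: [0.5649, 0.0508, 0.1895]
eef_rot: [3.142, -0.0, 0.561]
force: [0.2, 0.2, 0.3]
grip_width: 0.0242
grip_force: 0.0
```

```bash
python3 -c "
from h import *
T=tool();o=ctrl.get_obs();print(T[:3,3],o['eef_rot'],o['grip_width'],delta(T,[.5638,.0491,.0445],-.258+.82))"
```

```text
[0.5649107  0.05082174 0.18949391] [ 3.14154903e+00 -5.27459275e-05  5.61242673e-01] 0.02419462615620729 (array([-0.037,  0.017,  2.9  ]), array([ 0.    , -0.0001, -0.0008]))
```

Request:
{"api": "move_arm", "payload": {"increments": [[0.26,-0.04,0.02,0.4,0,0,0],[0.26,0,0,0.5,0,0,0],[0.26,0,0,0.5,0,0,0],[0.26,0,0,0.4,0,0,0],[0.26,0,0,0.3,0,0,0],[0.26,0,0,0.3,0,0,0],[0.26,0,0,0.2,0,0,0],[0.26,0,0,0.15,0,0,0],[0.26,0,0,0.1,0,0,0],[0.26,0,0,0.05,0,0,0],[0.26,0,0,0,0,0,0],[0.26,0,0,0,0,0,0]], "force": 8}}

```text
time_s: 13.4
ee_pos: [0.564, 0.0492, 0.0449]
eef_rot: [3.141, -0.001, 0.566]
force: [0.4, -1.1, -0.0]
grip_width: 0.0243
grip_force: 0.0
```

Request:
{"api": "move_arm", "payload": {"increments": [[0,0,0,0,0,0,0],[0,0,0,0,0,0,0],[0,0,0,0,0,0,0],[0,0,0,0,0,0,0],[0,0,0,0,0,0,0]], "force": 8}}

```text
time_s: 13.9
ee_pos: [0.5643, 0.0483, 0.0448]
eef_rot: [3.14, -0.001, 0.566]
force: [3.0, -6.5, -0.2]
grip_width: 0.0099
grip_force: 8.0
```

It's gripped on the 10 mm bar. Turning by the same angle back to the mark.

Request:
{"api": "move_arm", "payload": {"increments": [[0,0,0,0,0,0,0.12],[0,0,0,0,0,0,0.12],[0,0,0,0,0,0,0.12],[0,0,0,0,0,0,0.12],[0,0,0,0,0,0,0.12],[0,0,0,0,0,0,0.12],[0,0,0,0,0,0,0.1],[0,0,0,0,0,0,0],[0,0,0,0,0,0,0],[0,0,0,0,0,0,0]]}}

```text
time_s: 14.9
ee_pos: [0.5644, 0.0475, 0.0448]
eef_rot: [3.14, -0.002, -0.255]
force: [2.8, -12.4, -1.2]
grip_width: 0.01
grip_force: 8.0
```

Request:
{"api": "move_arm", "payload": {"increments": [[0,0,0.03,0,0,0,0],[0,0,0,0,0,0,0],[0.26,0,0,0,0,0,0],[0.26,0,0,0,0,0,0],[0.26,0,0,0,0,0,0],[0.26,0,0,0,0,0,0]]}}

```text
time_s: 15.5
ee_pos: [0.5633, 0.0478, 0.0444]
eef_rot: [3.142, 0.0, -0.254]
force: [0.1, -0.6, 0.2]
grip_width: 0.0243
grip_force: 0.0
```

Request:
{"api": "move_arm", "payload": {"increments": [[0.26,0,0,-0.1,0,0,0],[0.26,0,0,-0.3,0,0,0],[0.26,0,0,-0.5,0,0,0],[0.26,0,0,-0.5,0,0,0],[0.26,0,0,-0.5,0,0,0],[0.26,0,0,-0.5,0,0,0],[0.26,0,0,-0.5,0,0,0],[0.26,0,0,0,0,0,0],[0.26,0,0,0,0,0,0]]}}

```text
time_s: 16.4
ee_pos: [0.5634, 0.0478, 0.1903]
eef_rot: [-3.141, -0.001, -0.254]
force: [-1.0, 0.9, 0.2]
grip_width: 0.0239
grip_force: 0.0
```

```bash
python3 - <<'E'
from h import *
T=tool();q=ctrl.camera('wrist');P=T@np.array(q['tool_from_camera'])
c,s=np.cos(.258),np.sin(.258);b=np.array([.5638,.0491])
g=np.arange(-40,40,.16)*1e-3
X,Y=np.meshgrid(-g,-g,indexing='ij')
def rect(z):
    W=np.stack([b[0]+c*X+s*Y,b[1]-s*X+c*Y,np.full(X.shape,z)],-1).reshape(-1,3)
    m=proj(W,q,P).astype(np.float32).reshape(*X.shape,2);return cv2.remap(q['color'],m,None,cv2.INTER_CUBIC)
r=rect(.0585);roi=cv2.cvtColor(r,cv2.COLOR_BGR2GRAY)[170:320,180:320]
ys,xs=np.where(roi>0)
k=np.zeros_like(roi);t=(roi>120).astype(np.uint8)
n,l,st,ce=cv2.connectedComponentsWithStats(t)
for i in range(1,n):
    if st[i,4]>60:
        p=np.argwhere(l==i)[:,::-1].astype(np.float32);v=cv2.fitLine(p,2,0,.01,.01).ravel();
        print(st[i],ce[i]+[180,170],'angle from up ccw',np.degrees(np.arctan(v[0]/v[1])))
s2=ctrl.camera('scene')
a=cv2.resize(s2['color'][170:330,160:460],(800,427));b2=np.hstack([r[:,50:450],rect(.036)[:,50:450]])
cv2.imwrite('pics/r3.png',b2);cv2.imwrite('pics/s3.png',a)
E
```

```text
[  0   0  28  56 610] [187.28852459 187.39180328] angle from up ccw -16.083492
[   0    0  140  150 5160] [257.64864341 277.12693798] angle from up ccw -66.30454
[ 62  13  13  76 888] [248.48648649 220.51914414] angle from up ccw 0.048874322
```

View pics/r3.png

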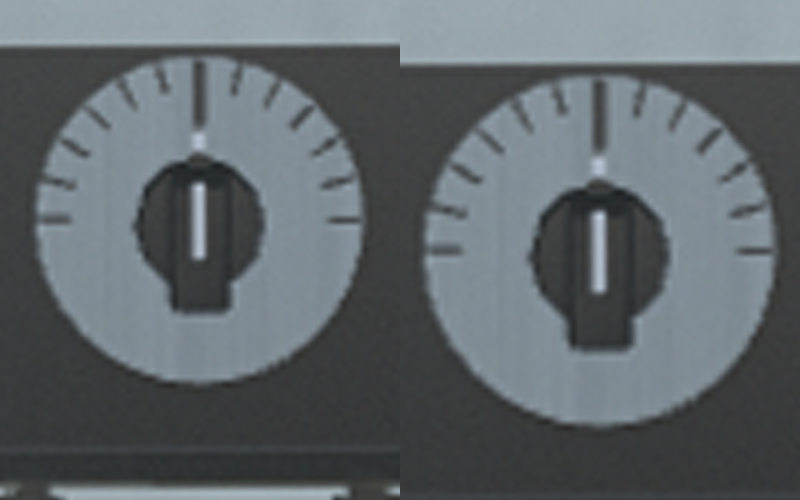

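View pics/s3.png

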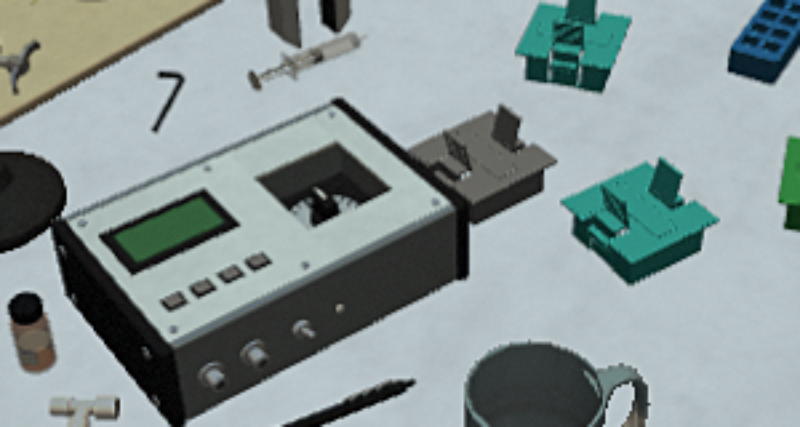

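The pointer is on the long mark: its line at (200,220) is 0.05° off, in line with the mark at (200,95). The cover stands upright on the bench beside the amplifier at (485,165). The pen, vial and tee haven't moved.

```bash
python3 -c "
from station import ctrl
print(ctrl.hand_in())"
```

```text
the job is handed in; nothing more can be done
None
```

The job is handed in after about 17 s of robot time: the grey cover is off and standing upright on the bench to the right of the amplifier, the knob's pointer is back on the long index mark, and the pen, vial and tee were not touched.

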